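Take the tape roll off its leaning holder

ROBOT

A 6-joint arm with a two-finger parallel gripper is mounted at the origin on a cart in front of the work surface, level with it; the furniture and walls round the work are solid. World frame = base frame: x ahead of the robot, y to its left, z up, the work surface at z = 0. Lengths are in m, angles in rad, forces in N, time in s.
With the tool pointing down it reaches from about 0.25 to 0.725 m from the base axis. Payload 4 kg.
Tool frame: the origin (TCP) lies midway between the tips of the shut fingers; the grasp point (between the pads) lies bot.pinch_z behind it (bot.pinch_z is the distance from the TCP to the grasp point, in m); z points along the fingers, y is the direction in which the jaws open and shut (so a half turn about z gives the same grasp; the last joint's range is limited). The gripper opens to 85 mm and grips with 20 to 120 N. Pads are 22 mm wide; open, the fingers measure 114 mm over their backs; the gripper's body (76 mm by 85 mm) begins 54 mm behind the grasp point. The pads swing forward as they close: fully open they stand 13 mm farther back than shut.
Start: joints at [1.138, 0.241, 0.005, 1.335, 0, 1.571], TCP at [0.21, 0.454, 0.231] pointing down, gripper open.
Joint ranges: [-2.72, 2.72], [-1.05, 1.87], [-1.09, 1.28], [-1.99, 2.15], [-1.42, 1.44], [-3.14, 3.14]. Speed limits (rad/s): [2.79, 2.79, 3.14, 3.14, 3.14, 3.14].

INTERFACE

Orientations are given as a unit quaternion [x, y, z, w].
In Python, from workcell import bot gives the robot as it stands. The module is installed in compiled form; this text tells all that it offers.
- The arm moves only by the tool move_arm, never from a script. Its argument "series" is a list that holds one entry, the list of rows, each a list of 7 numbers: the shift along the world's x, y, z in cm, then the turn, a rotation vector about the world's x, y, z in degrees, then the opening, from 0 (shut) to 1 (fully open). A call has exactly 5 rows; each row shifts and turns the pose as measured when the row begins; what a row does not reach is not made up. A row lasts 1/10 s, in which the tool goes at most 50 mm and 8.59 degrees, less where a joint would pass 70% of its speed; a pose out of reach is approached as far as the arm can. A call with a gripper value outside its range is refused whole. The fingers move at their own pace and stop on an object; the grip force is fixed at half the most. Time passes only in rows, so rows that do not move let the fingers close, or fill a call up. It gives the time, the measured TCP pose, the force and the opening at its end, in the units of the state.
- bot.get_obs(): the state, without advancing time (a new reading comes with each control period).
- bot.camera(name): name is "side" or "top"; returns (picture, depth): 420x560x3 uint8, red, green, blue; 420x560 float32, m along the optical axis (not along the pixel's ray), 0 where there is no reading.
- bot.camera_info(name): a dict with "vfov" (degrees; the focal length in pixels is half the picture's height over the tangent of half this angle, whatever the lens; pixels are square), "cx", "cy" (the principal point, pixels), "k1" (the pictures are not rectified: a ray, as slopes to the right and down, at radius r is drawn at 1 + k1 r^2 times it, then the intrinsics apply), "cam_to_world" (4x4, takes a point from camera to world coordinates). Camera axes: x right, y down, z forward; pixel columns grow to the right and rows downward; lengths in m; the calibration is good to about 2 mm. A picture is of the moment at which its call begins. camera_info takes no time and is no camera call.
- bot.job_done(): hands the job in, once; it reports no verdict.
Trained networks look in the newest picture that a camera, given by its name, has taken for a name from the list of things; names that differ only in an ending like _2 or _b are one class to them, and where a whole thing is asked for, a point or a joint stands for the part that bears it (a point fixed in the world has none). Each returns a list of dicts, best first, with "confidence" (0 to 1); they miss things now and then, are a little off and sometimes report something else, mostly with a low value. They report only what shows in the picture. A call takes as long as a camera call. They do not tell look-alikes from the thing itself.
- bot.find_in(camera, target): "at" ([x, y, z] in m, in world coordinates, good to about 4 mm: the middle of the surface that is visible of it).
The state is a dict: "clock": time; "joint_pos": joint angles; "joint_vel": joint speeds; "tau": joint torques, N m; "eef_pos": TCP position; "tool_rot": TCP orientation; "ft_force": force on the tool from outside, world axes, zero at the start; "ft_torque": the same for the moment, N m; "grip_width": finger opening in m.
Only numpy, scipy, OpenCV 4.12 (cv2) and the standard library are available. Lean on these libraries where they do the work, as an engineer would, in place of code of your own. Each camera call takes 0.05 s, during which the arm holds its last target.

TASK

Slide the roll of tape up and off the open end of its leaning holder and lay it flat in the middle of the notebook, setting it down rather than dropping it. Leave the film can standing where it is.

Things in the scene. Friction and masses are not known exactly. Their poses are not given: they have to be found in the camera images.
- tape_roll: roll of pale tape, a ring 119 mm across, 24 mm thick, hole 66 mm, wall 27 mm; 0.11 to 0.23 kg. Origin: the hole's middle at the face resting on the holder's flange; z along the hole's axis to the open side (other face at z = +24 mm). Hangs loosely on the rod, 18 to 22 mm down the slope, the upper edge of its hole at or near the rod; on the lower side about 40 mm are free between rod and wall
- rod: fixed steel rod, 22 mm thick, 52 mm long, that carries the roll; its foot joins a flange disc (104 mm across, smaller than the roll) on a leaning column, its upper end is open. It leans 26 degrees from vertical, towards the robot give or take 0.45 rad. Origin: centre of the flange's upper face, 105 mm above the desk; z along the rod to its open end; -x straight down the flange's slope, y level
- rod_tip (a point): middle of the rod's open end, 52 mm along the rod from the flange
- tape_holder: the holder's weighted foot plate, 170 x 110 x 14 mm, of dark steel, fixed to the desk. Origin at its underside, 25 mm nearer its front edge than its middle; the rod leans towards its -x
- notebook: spiral-bound white notebook lying on the desk, 210 mm (x) by 153 mm (y), loose, 0.35 kg. Origin: middle of its underside; z up; the paper's upper face is 12 mm above it
- film_can: small dark film can with grey cap, 34 mm across and 51 mm high, standing between holder and notebook towards the back; origin: middle of its underside. Bystander
Not all that is in view belongs to the job. There is more than one size of the tape_roll; the job needs the larger.

How it is judged:
On the way:
1. the roll has been drawn off the open end of the rod: its lower face is past the tip (z of tape_roll in the frame of rod above 0.055 m), for 0.1 s.
At the end, for the whole second after the job is handed in: The roll lies flat (within 0.1 rad, either face up) and at rest on the notebook, its middle within 55 mm of the notebook's middle along the notebook's long side and within 40 mm along its short side, and the notebook lies flat ((angle between tape_roll's own z axis and vertical below 0.1 rad or angle between tape_roll's own z axis and vertical above 3.04 rad) and x of tape_roll in the frame of notebook between -0.055 and 0.055 m and y of tape_roll in the frame of notebook between -0.04 and 0.04 m and height (world z) of tape_roll between 0.008 and 0.042 m and contact force between tape_roll and notebook above 0.3 N and angle between notebook's own z axis and vertical below 0.06 rad and linear speed of tape_roll below 0.02 m/s); the robot touches nothing.
It fails at once if the roll is dropped or thrown: it moves faster than 0.7 m/s while no finger touches it (a fall of some 25 mm) (linear speed of tape_roll above 0.7 m/s and contact force between tape_roll and the fingers below 0.02 N).
It fails at once if the film can is pushed more than 30 mm or tipped (distance of film_can from where it was at the start of the episode above 0.03 m or angle between film_can's own z axis and vertical above 0.35 rad).
It also fails if it takes over 51 s, if anything falls off the work surface, if the arm or the gripper's body presses on something with over 40 N, if the wrist force passes 120 N, or if a joint passes its speed limit or range.

## Working session

There is one attempt and no reset: what is moved stays moved. The work goes in short steps, Python scripts to look and compute and a tool call to move; the robot and the scene stay as the last step left them, time stands still between calls to the robot, and variables do not carry over. Pictures are saved under pics/ and viewed, and the job is handed in when it is done.

Besides the shell and the picture viewer there is one more tool, called as a command line: name --argument value ..., lists and objects as JSON in quotes. move_arm: Moves the arm, as the interface text tells. Its arguments: {"type":"object","properties":{"series":{"type":"array","items":{"type":"array","items":{"type":"array","items":{"type":"number"}}}}},"required":["series"]}

```bash
mkdir -p pics
python3 - <<'E'
from workcell import bot
import cv2,numpy as np
print(bot.pinch_z, bot.get_obs())
for c in("side","top"):
    p,d=bot.camera(c); cv2.imwrite(f"pics/{c}0.png",p[:,:,::-1]); np.save(f"{c}0.npy",d)
    i=bot.camera_info(c);print(c,i)
    for t in("tape_roll","rod","tape_holder","notebook","film_can","rod_tip"):
        try: print(t,[(np.round(r["at"],3),round(r["confidence"],2)) for r in bot.find_in(c,t)])
        except Exception as e: print(t,e)
E
```

```text
0.0187 {'clock': 0.0, 'joint_pos': array([1.13798300e+00, 2.41438724e-01, 3.72644087e-03, 1.33520524e+00,
       6.03916950e-06, 1.57076002e+00]), 'joint_vel': array([ 0.00028148,  0.00039262, -0.00177245,  0.00146214,  0.00024003,
        0.00132726]), 'tau': array([-1.66303878e-03, -3.72321117e+01,  2.52405524e+01,  1.69740699e-02,
        3.51773885e-06,  1.07118274e-05]), 'eef_pos': array([0.20944571, 0.45332014, 0.23040095]), 'tool_rot': array([ 2.14703647e-01,  9.76678667e-01, -1.03520888e-03, -2.30701470e-04]), 'ft_force': array([ 1.19794378, -0.67043269, -0.46275149]), 'ft_torque': array([ 0.00866611,  0.01696147, -0.03056472]), 'grip_width': 0.08551138927261472}
side {'vfov': 54.99261555526421, 'cx': 284.768762397129, 'cy': 210.20969056194895, 'k1': 0.023446047157674125, 'cam_to_world': array([[ 0.9989941 , -0.00572208,  0.04447523,  0.58743527],
       [-0.03973783, -0.57252458,  0.818924  , -0.68420024],
       [ 0.02077721, -0.81986759, -0.57217606,  0.68215112],
       [ 0.        ,  0.        ,  0.        ,  1.        ]])}
tape_roll [(array([0.552, 0.217, 0.113]), 0.66)
[... 436 characters left out ...]
48423, 'k1': -0.0920559783222498, 'cam_to_world': array([[-0.02265194, -0.98300185,  0.18219291,  0.47030418],
       [-0.99946751,  0.02654759,  0.01897136,  0.09749638],
       [-0.02348566, -0.18166616, -0.98307977,  0.94195635],
       [ 0.        ,  0.        ,  0.        ,  1.        ]])}
tape_roll [(array([0.558, 0.242, 0.118]), 0.7), (array([0.588, 0.382, 0.018]), 0.56)]
rod [(array([0.566, 0.241, 0.103]), 0.61)]
tape_holder [(array([0.579, 0.232, 0.018]), 0.57), (array([ 0.596, -0.128,  0.015]), 0.46)]
notebook [(array([ 0.599, -0.129,  0.014]), 0.85), (array([0.556, 0.242, 0.121]), 0.66)]
film_can [(array([0.678, 0.081, 0.051]), 0.66)]
rod_tip [(array([0.56 , 0.242, 0.106]), 0.77)]
```

View pics/side0.png

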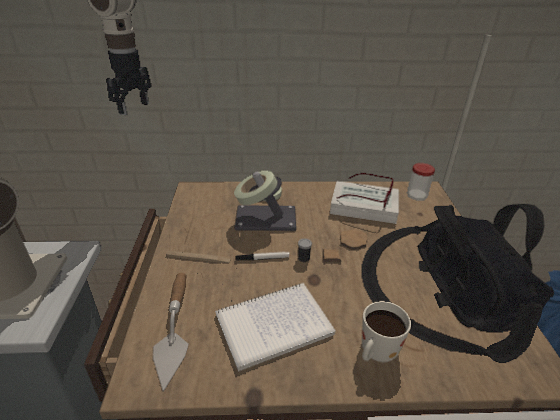

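View pics/top0.png

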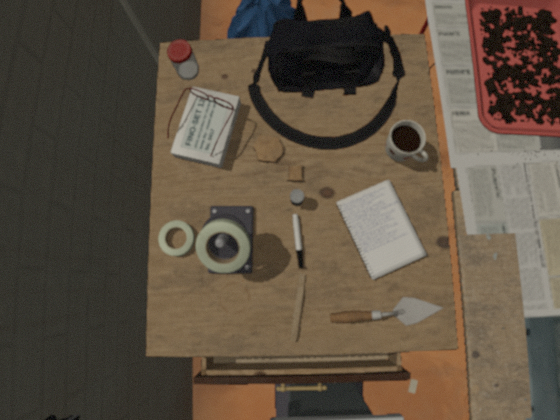

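Candidates for tape_roll: the ring on the holder (top 222,245; side 258,187) and a smaller ring flat on the desk (top 177,238). By the description it is the one on the holder. Next, a close crop and a point-cloud fit.

```bash
cat > h.py <<'E'
import numpy as np,cv2
from workcell import bot
def cloud(c,d):
    i=bot.camera_info(c);H,W=d.shape
    f=H/2/np.tan(np.radians(i["vfov"])/2)
    u,v=np.meshgrid(np.arange(W),np.arange(H))
    xd=(u-i["cx"])/f;yd=(v-i["cy"])/f
    x,y=xd.copy(),yd.copy()
    for _ in range(10):
        s=1+i["k1"]*(x*x+y*y);x,y=xd/s,yd/s
    P=np.stack([x*d,y*d,d,np.ones_like(d)],-1)@i["cam_to_world"].T
    P[d==0]=np.nan
    return P[...,:3]
E
python3 - <<'E'
from h import *
np.set_printoptions(precision=4,suppress=True)
ims=[]
for c,(a,b,e,g) in {"side":(150,240,215,315),"top":(190,290,145,270)}.items():
    p=cv2.imread(f"pics/{c}0.png");ims.append(cv2.resize(p[a:b,e:g],(390,400),interpolation=cv2.INTER_CUBIC))
cv2.imwrite("pics/crop0.png",np.hstack(ims))
A=[]
for c in("side","top"):
    P=cloud(c,np.load(f"{c}0.npy"));im=cv2.imread(f"pics/{c}0.png").astype(int)
    Q=P.reshape(-1,3);C=im.reshape(-1,3)
    m=(abs(Q[:,0]-.57)<.11)&(abs(Q[:,1]-.24)<.09)&(Q[:,2]>.07)
    q=Q[m];col=C[m];print(c,m.sum())
    pale=col.sum(1)>330; q=q[pale];print(pale.sum(),q.min(0),q.max(0))
    A.append(q)
    # ransac plane
    rng=np.random.default_rng(0);best=0
    for _ in range(2000):
        a,b,d=q[rng.choice(len(q),3,False)];n=np.cross(b-a,d-a);l=np.linalg.norm(n)
        if l<1e-5: continue
        n/=l
        if n[2]<0:n=-n
        if n[2]<.75: continue
        k=abs((q-a)@n)<.003
        if k.sum()>best:best=k.sum();bk=k
    r=q[bk];ce=r.mean(0);n=np.linalg.svd(r-ce)[2][2];n*=np.sign(n[2])
    print("plane",best,ce,n,np.degrees(np.arccos(n[2])),np.arctan2(n[1],n[0]))
    e1=np.cross(n,[0,1,0]);e1/=np.linalg.norm(e1);e2=np.cross(n,e1)
    uv=np.c_[(r-ce)@e1,(r-ce)@e2].astype(np.float32)
    (o,rad)=cv2.minEnclosingCircle(uv);print("centre top face",ce+o[0]*e1+o[1]*e2,rad)
# notebook
P=cloud("top",np.load("top0.npy"))
im=cv2.imread("pics/top0.png").astype(int).sum(2)
m=(abs(P[...,0]-.6)<.16)&(abs(P[...,1]+.13)<.16)&(P[...,2]>.006)&(P[...,2]<.03)
k=cv2.morphologyEx(m.astype(np.uint8),cv2.MORPH_OPEN,np.ones((7,7)))>0
print("nb",cv2.minAreaRect(P[k][:,:2].astype(np.float32)),np.nanmedian(P[k][:,2]))
E
```

```text
side 1150
438 [0.4986 0.188  0.0871] [0.6127 0.3026 0.1539]
plane 387 [0.5536 0.2372 0.1204] [-0.4402  0.0131  0.8978] 26.127007661890563 3.111739525084938
centre top face [0.5517 0.2462 0.1193] 0.05987120047211647
top 2463
1265 [0.5019 0.191  0.09  ] [0.6115 0.307  0.1539]
plane 1163 [0.5551 0.2489 0.12  ] [-0.4422  0.0163  0.8968] 26.262261729008024 3.104754154191194
centre top face [0.5531 0.249  0.1189] 0.059104856103658676
nb ((0.6011754870414734, -0.12599697709083557), (0.20968256890773773, 0.15126827359199524), 22.091354370117188) 0.012216882670308904
```

View pics/crop0.png

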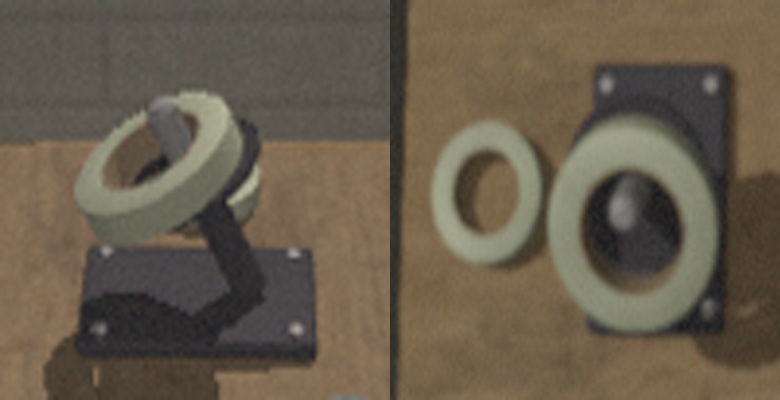

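The crop confirms it: the large ring on the rod (side crop 165,165) is the target, and the small ring behind it is a decoy. The fit gives a 26° tilt towards the robot, and both cameras agree. I'll grip the lower wall with one finger in the hole and the tool along the rod.

```bash
cat >> h.py <<'E'
from scipy.spatial.transform import Rotation as R
n=np.array([-.4412,.0147,.8973]);n/=np.linalg.norm(n)
u=np.array([0,0,1])-n[2]*n;u/=np.linalg.norm(u)
c0=np.array([.5525,.2478,.1191])-.024*n
def rot(z,y): return R.from_matrix(np.c_[np.cross(y,z),y,z])
RG=rot(-n,u)
TG=c0+.003*n-.0445*u
def err(T,RT):
    o=bot.get_obs()
    r=(RT*R.from_quat(o["tool_rot"]).inv()).as_rotvec(degrees=True)
    print("t",round(o["clock"],2),"dcm",np.round((T-o["eef_pos"])*100,2),"rot",np.round(r,2),"pos",np.round(o["eef_pos"],4),"F",np.round(o["ft_force"],1),"w",round(o["grip_width"],4),"q",np.round(o["joint_pos"],2))
E
python3 -c "
from h import *
print(n,u,TG);err(TG+.08*n,RG)"
```

```text
[-0.44119541  0.01469985  0.89729066] [ 0.89679303 -0.02987955  0.44144023] [0.52185781 0.24882094 0.08061281]
t 0.7 dcm [ 27.69 -20.39  -7.89] rot [ 14.55 -23.61 -65.88] pos [0.2097 0.4539 0.2313] F [-0.5  0.3 -0. ] w 0.0853 q [1.14 0.24 0.01 1.34 0.   1.57]
```

move_arm --series '[[[2.7,-2,0.3,1.6,-2.6,-7.3,0.6],[2.7,-2,0.3,1.6,-2.6,-7.3,0.6],[2.7,-2,0,1.6,-2.6,-7.3,0.6],[2.7,-2,0,1.6,-2.6,-7.3,0.6],[2.7,-2,0,1.6,-2.6,-7.3,0.6]]]'

```text
clock: 1.2
eef_pos: [0.3477, 0.3533, 0.2376]
tool_rot: [0.515, 0.847, 0.095, 0.097]
ft_force: [0.6, -0.0, 0.0]
grip_width: 0.0513
```

```bash
python3 -c "
from h import *
err(TG+.08*n,RG)"
```

```text
t 1.2 dcm [ 13.88 -10.33  -8.52] rot [  6.18 -10.09 -28.33] pos [0.3477 0.3533 0.2376] F [ 0.6 -0.   0. ] w 0.0513 q [ 0.9   0.06 -0.23  1.07 -0.17  1.97]
```

move_arm --series '[[[2.8,-2.1,-0.7,1.5,-2.5,-7.1,0.6],[2.8,-2.1,-1.2,1.5,-2.5,-7.1,0.6],[2.8,-2.1,-2,1.5,-2.5,-7.1,0.6],[2.8,-2.1,-2.3,1.5,-2.5,-7.0,0.6],[2.7,-1.9,-2.3,0,0,0,0.6]]]'

```text
clock: 1.7
eef_pos: [0.4929, 0.2476, 0.1566]
tool_rot: [0.707, 0.668, 0.165, 0.166]
ft_force: [0.0, 1.0, -0.9]
grip_width: 0.0513
```

Run:
```python
from h import *
err(TG+.08*n,RG)
ims=[]
for c,(a,b,e,g) in {"side":(110,260,175,335),"top":(170,310,130,290)}.items():
    p,d=bot.camera(c); ims.append(cv2.resize(p[a:b,e:g,::-1],(400,400),interpolation=cv2.INTER_CUBIC))
cv2.imwrite("pics/pre.png",np.hstack(ims))
```

```text
t 1.7 dcm [-0.63  0.24 -0.42] rot [-0.59  0.95  1.2 ] pos [0.4929 0.2476 0.1566] F [ 0.   1.  -0.9] w 0.0513 q [ 0.62  0.13 -0.45  0.6  -0.28  2.19]
```

View pics/pre.png

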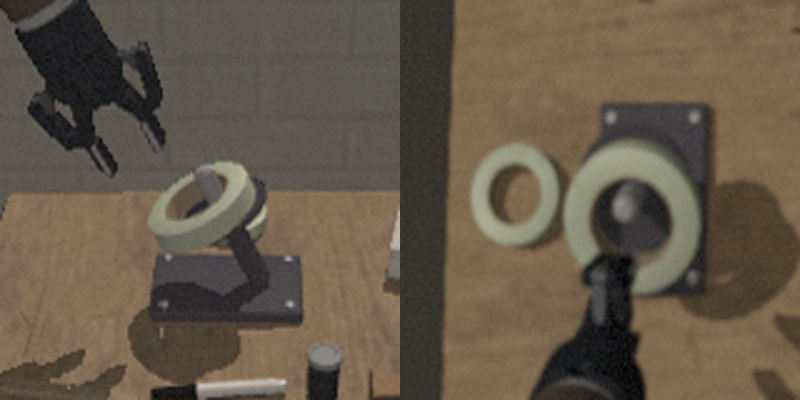

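The side view shows the open fingers (crop 130,155) above and behind the ring's lower wall (crop 180,235), and the tool is parallel to the rod. Correcting the small error, then advancing part way.

move_arm --series '[[[-0.6,0.2,-0.4,-0.6,0.9,1.2,0.6],[0.5,0,-1,0,0,0,0.6],[0.6,0,-1.2,0,0,0,0.6],[0.6,0,-1.2,0,0,0,0.6],[0.4,0,-0.8,0,0,0,0.6]]]'

```text
clock: 2.3
eef_pos: [0.5087, 0.2508, 0.1093]
tool_rot: [0.699, 0.678, 0.157, 0.163]
ft_force: [0.2, -0.6, -0.1]
grip_width: 0.0514
```

Run:
```python
from h import *
err(TG,RG)
ims=[]
for c,(a,b,e,g) in {"side":(130,230,205,315),"top":(190,290,170,270)}.items():
    p,d=bot.camera(c); ims.append(cv2.resize(p[a:b,e:g,::-1],(400,400),interpolation=cv2.INTER_CUBIC))
cv2.imwrite("pics/pre2.png",np.hstack(ims))
```

```text
t 2.3 dcm [ 1.31 -0.2  -2.87] rot [ 0.05 -0.04 -0.16] pos [0.5087 0.2508 0.1093] F [ 0.2 -0.6 -0.1] w 0.0514 q [ 0.6   0.23 -0.47  0.5  -0.26  2.15]
```

View pics/pre2.png

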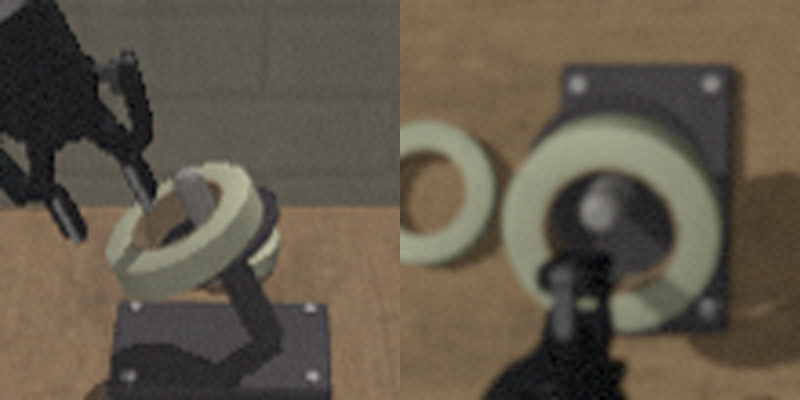

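The inner finger (side crop 145,195) enters the hole between wall and rod, and the outer finger (75,235) is outside the wall. Advancing to grasp depth.

move_arm --series '[[[0.3,-0.2,-0.6,0,0,0,0.6],[0.4,0,-0.8,0,0,0,0.6],[0.3,0,-0.7,0,0,0,0.6],[0.2,0,-0.5,0,0,0,0.6],[0,0,0,0,0,0,0.6]]]'

```text
clock: 2.9
eef_pos: [0.5214, 0.2495, 0.082]
tool_rot: [0.699, 0.679, 0.158, 0.163]
ft_force: [-0.3, -0.5, -0.0]
grip_width: 0.0515
```

Run:
```python
from h import *
err(TG,RG)
ims=[]
for c,(a,b,e,g) in {"side":(130,230,205,315),"top":(190,290,170,270)}.items():
    p,d=bot.camera(c); ims.append(cv2.resize(p[a:b,e:g,::-1],(400,400),interpolation=cv2.INTER_CUBIC))
cv2.imwrite("pics/pre3.png",np.hstack(ims))
```

```text
t 2.9 dcm [ 0.04 -0.06 -0.13] rot [ 0.04 -0.02 -0.23] pos [0.5214 0.2495 0.082 ] F [-0.3 -0.5 -0. ] w 0.0515 q [ 0.58  0.28 -0.48  0.42 -0.26  2.13]
```

View pics/pre3.png

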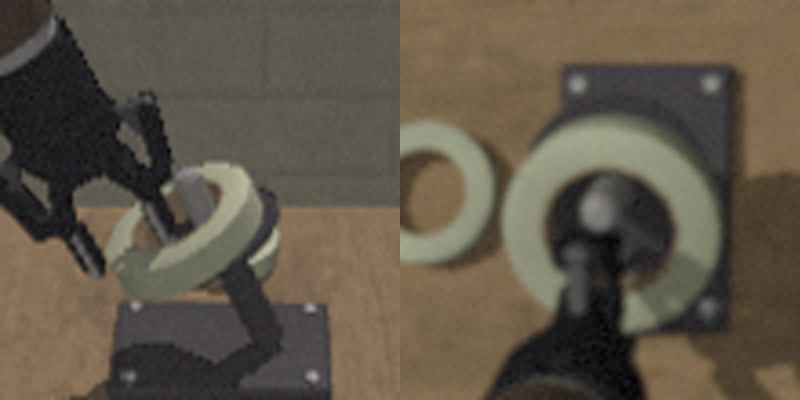

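Both fingers straddle the wall (side crop 165,215 and 90,260). Closing.

move_arm --series '[[[0,0,0,0,0,0,0.3],[0,0,0,0,0,0,0.1],[0,0,0,0,0,0,0],[0,0,0,0,0,0,0],[0,0,0,0,0,0,0]]]'

```text
clock: 3.5
eef_pos: [0.5208, 0.2496, 0.0832]
tool_rot: [0.699, 0.679, 0.158, 0.162]
ft_force: [0.2, -0.2, -2.0]
grip_width: 0.0213
```

Run:
```python
from h import *
err(TG,RG)
ims=[]
for c,(a,b,e,g) in {"side":(130,230,205,315),"top":(190,290,170,270)}.items():
    p,d=bot.camera(c); ims.append(cv2.resize(p[a:b,e:g,::-1],(400,400),interpolation=cv2.INTER_CUBIC))
cv2.imwrite("pics/grip.png",np.hstack(ims))
```

```text
t 3.5 dcm [ 0.1  -0.08 -0.26] rot [-0.   -0.02 -0.27] pos [0.5208 0.2496 0.0832] F [ 0.2 -0.2 -2. ] w 0.0213 q [ 0.58  0.28 -0.48  0.42 -0.25  2.13]
```

View pics/grip.png

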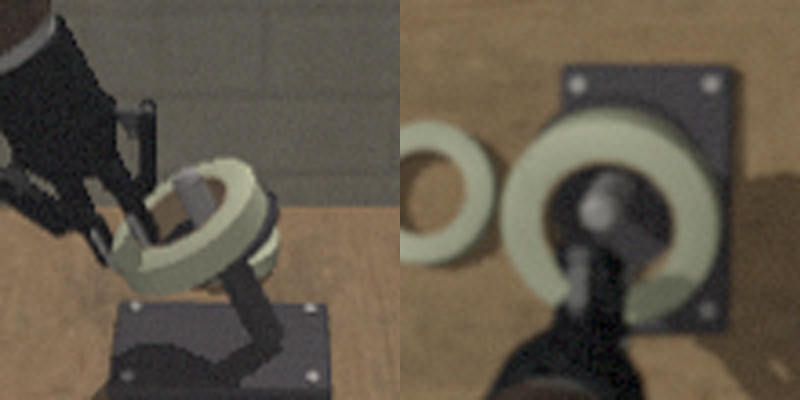

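move_arm --series '[[[-0.3,0,0.6,0,0,0,0],[0.2,0,0.4,0,0,0,0],[0.1,0,0.4,0,0,0,0],[-0.2,0,0.4,0,0,0,0],[0,0,0,0,0,0,0]]]'

```text
clock: 4.1
eef_pos: [0.5181, 0.2493, 0.102]
tool_rot: [0.699, 0.679, 0.157, 0.162]
ft_force: [0.5, -0.6, -2.0]
grip_width: 0.0218
```

Run:
```python
from h import *
err(TG,RG)
ims=[]
for c,(a,b,e,g) in {"side":(130,230,205,315),"top":(190,290,170,270)}.items():
    p,d=bot.camera(c); ims.append(cv2.resize(p[a:b,e:g,::-1],(400,400),interpolation=cv2.INTER_CUBIC))
cv2.imwrite("pics/lift1.png",np.hstack(ims))
```

```text
t 4.1 dcm [ 0.37 -0.05 -2.14] rot [ 0.04 -0.12 -0.27] pos [0.5181 0.2493 0.102 ] F [ 0.5 -0.6 -2. ] w 0.0218 q [ 0.58  0.25 -0.46  0.48 -0.26  2.13]
```

View pics/lift1.png

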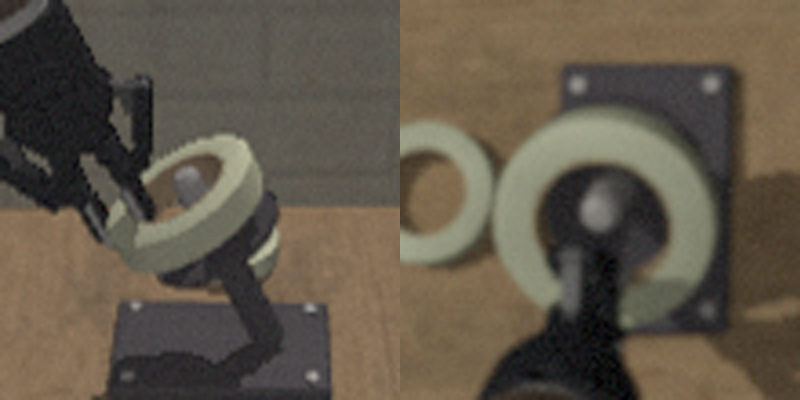

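The roll is held and rising with the gripper, the hole clear of the rod (top crop 600,210). Continuing along the rod axis.

move_arm --series '[[[-0.5,0,1.1,0,0,0,0],[-0.5,0,1.1,0,0,0,0],[-0.6,0,1.2,0,0,0,0],[-0.6,0.1,1.3,0,0,0,0],[-0.6,0,1.3,0,0,0,0]]]'

```text
clock: 4.7
eef_pos: [0.4863, 0.2485, 0.1623]
tool_rot: [0.699, 0.679, 0.154, 0.161]
ft_force: [-0.4, 0.3, -0.9]
grip_width: 0.0217
```

move_arm --series '[[[-0.5,0,1.1,0,0,0,0],[-0.4,0,1.1,0,0,0,0],[-0.2,0,1.2,0,0,0,0],[0,0,0.8,0,0,0,0],[0,0,0,0,0,0,0]]]'

```text
clock: 5.2
eef_pos: [0.4734, 0.2491, 0.2113]
tool_rot: [0.698, 0.679, 0.156, 0.162]
ft_force: [0.7, -0.2, -2.0]
grip_width: 0.0218
```

Run:
```python
from h import *
err(TG,RG)
np.set_printoptions(precision=4,suppress=True)
ims=[]
o=bot.get_obs();Rt=R.from_quat(o["tool_rot"])
for c,(a,b,e,g) in {"side":(60,230,175,345),"top":(170,310,130,290)}.items():
    p,d=bot.camera(c); ims.append(cv2.resize(p[a:b,e:g,::-1],(400,400),interpolation=cv2.INTER_CUBIC))
    P=cloud(c,d).reshape(-1,3);col=p.reshape(-1,3).astype(int).sum(1)
    q=P[(np.abs(P-[.53,.245,.18])<[.12,.09,.08]).all(1)&(col>300)&(P[:,2]>.11)]
    L=Rt.inv().apply(q-o["eef_pos"]) # tool frame
    print(c,len(q),"tool-frame min/max",np.percentile(L,1,axis=0),np.percentile(L,99,axis=0),"z hist",np.histogram(L[:,2],bins=np.arange(-.06,.04,.008)))
    k=L[:,2]<np.percentile(L[:,2],60)
    nn=np.linalg.svd(L[k]-L[k].mean(0))[2][2];print("normal in tool",nn)
cv2.imwrite("pics/lift2.png",np.hstack(ims))
```

```text
t 5.2 dcm [  4.84  -0.03 -13.07] rot [ 0.06 -0.21 -0.3 ] pos [0.4734 0.2491 0.2113] F [ 0.7 -0.2 -2. ] w 0.0218 q [ 0.64  0.06 -0.37  0.78 -0.28  2.19]
side 397 tool-frame min/max [-0.0619 -0.0065 -0.0204] [0.0538 0.1049 0.1084] z hist (array([  0,   0,   0,   1,   6, 209,  76,  78,   1,   0,   0,   0]), array([-0.06 , -0.052, -0.044, -0.036, -0.028, -0.02 , -0.012, -0.004,
        0.004,  0.012,  0.02 ,  0.028,  0.036]))
normal in tool [-0.0222  0.0403 -0.9989]
top 842 tool-frame min/max [-0.0573 -0.0014 -0.0198] [0.0581 0.1055 0.0026] z hist (array([  0,   0,   0,   0,   6, 801,   5,  28,   2,   0,   0,   0]), array([-0.06 , -0.052, -0.044, -0.036, -0.028, -0.02 , -0.012, -0.004,
        0.004,  0.012,  0.02 ,  0.028,  0.036]))
normal in tool [ 0.0011 -0.0035 -1.    ]
```

View pics/lift2.png

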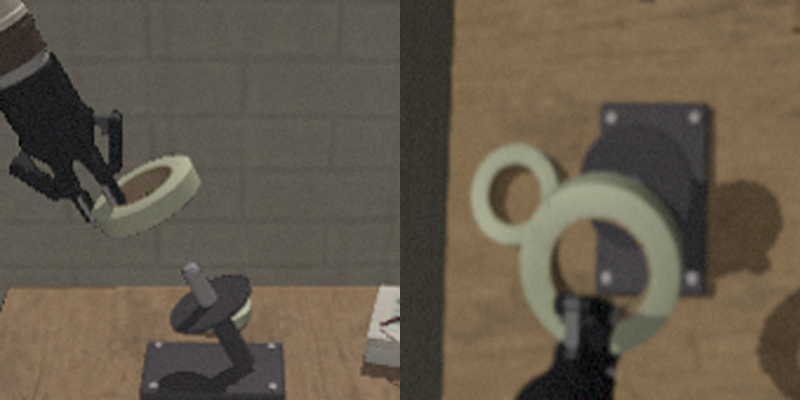

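The roll is clear of the rod (side crop 150,195, tip at 190,270). It is parallel to the tool, with its centre about 46 mm along tool y. Computing the carry.

```bash
cat >> h.py <<'E'
yh=np.array([u[0],u[1],0]);yh/=np.linalg.norm(yh)
RP=rot(np.array([0,0,-1.]),yh)
NB=np.array([.601,-.126,0])
TP=NB-.046*yh
E
python3 -c "
from h import *
err(TP+[0,0,.12],RP)"
```

```text
t 5.3 dcm [  8.22 -37.3   -8.96] rot [ 0.95 25.85 -0.33] pos [0.4729 0.2486 0.2096] F [ 0.6  0.  -2.3] w 0.0215 q [ 0.64  0.06 -0.37  0.78 -0.28  2.19]
```

move_arm --series '[[[0.2,-1.5,0.5,0,3,0,0],[0.5,-2.5,0.5,0,4,0,0],[0.7,-3,0.3,0,4,0,0],[0.8,-3,0,0.3,4,0,0],[0.8,-3,0,0.3,4,0,0]]]'

```text
clock: 5.8
eef_pos: [0.4983, 0.1175, 0.2184]
tool_rot: [0.711, 0.701, 0.035, 0.036]
ft_force: [0.7, 0.1, -2.1]
grip_width: 0.0216
```

move_arm --series '[[[0.8,-3,0,0.3,3,0,0],[0.8,-3,0,0,2,0,0],[0.7,-3,0,0,0,0,0],[0.6,-3,-0.5,0,0,0,0],[0.6,-3,-1,0,0,0,0]]]'

```text
clock: 6.3
eef_pos: [0.5372, -0.041, 0.1988]
tool_rot: [0.713, 0.701, 0.003, 0.001]
ft_force: [0.4, 0.8, -2.2]
grip_width: 0.0212
```

```bash
python3 -c "
from h import *
err(TP+[0,0,.12],RP)"
```

```text
t 6.3 dcm [ 1.78 -8.35 -7.88] rot [-0.11  0.33 -0.9 ] pos [ 0.5372 -0.041   0.1988] F [ 0.4  0.8 -2.2] w 0.0212 q [-0.08  0.33  0.04  1.28  0.    1.51]
```

move_arm --series '[[[0.5,-3,-1.5,0,0.3,-0.9,0],[0.5,-2.5,-2,0,0,0,0],[0.4,-1.6,-2,0,0,0,0],[0.3,-0.9,-1.5,0,0,0,0],[0,0,-0.5,0,0,0,0]]]'

```text
clock: 6.8
eef_pos: [0.5535, -0.1305, 0.1148]
tool_rot: [0.722, 0.692, -0.002, -0.002]
ft_force: [-1.0, 0.5, -2.6]
grip_width: 0.0217
```

Run:
```python
from h import *
err(TP+[0,0,.12],RP)
np.set_printoptions(precision=4,suppress=True)
ims=[]
for c in ("side","top"):
    p,d=bot.camera(c); o=bot.get_obs();Rt=R.from_quat(o["tool_rot"])
    ims.append(cv2.resize(p[:,:,::-1][150:400,150:400] if c=="side" else p[:,:,::-1][130:330,260:460],(400,400),interpolation=cv2.INTER_CUBIC))
    P=cloud(c,d).reshape(-1,3);col=p.reshape(-1,3).astype(int).sum(1)
    q=P[(np.abs(P[:,:2]-NB[:2])<.1).all(1)&(col>270)&(P[:,2]>.1)&(P[:,2]<.16)]
    L=Rt.inv().apply(q-o["eef_pos"])
    f=L[abs(L[:,2]-np.median(L[:,2]))<.004];ce=f.mean(0)
    print(c,len(q),"top z tool",ce[2],"normal world",np.linalg.svd(q[abs(L[:,2]-np.median(L[:,2]))<.004]-Rt.apply(ce)-o["eef_pos"])[2][2],"xy circle world",cv2.minEnclosingCircle(q[:,:2].astype(np.float32)))
    m=(abs(P[:,0]-.6)<.16)&(abs(P[:,1]+.13)<.16)&(P[:,2]>.006)&(P[:,2]<.03)
    print(cv2.minAreaRect(P[m][:,:2].astype(np.float32)))
cv2.imwrite("pics/over.png",np.hstack(ims))
```

```text
t 6.8 dcm [0.15 0.61 0.52] rot [ 0.03 -0.33  0.52] pos [ 0.5535 -0.1305  0.1148] F [-1.   0.5 -2.6] w 0.0217 q [-0.23  0.45 -0.    1.12 -0.    1.38]
side 1673 top z tool -0.019113579442693117 normal world [ 0.0013 -0.0032  1.    ] xy circle world ((0.5979037880897522, -0.13204839825630188), 0.0626240074634552)
((0.5993680953979492, -0.12391605228185654), (0.21002115309238434, 0.15487685799598694), 22.234142303466797)
top 1013 top z tool -0.01666212039022892 normal world [0.0028 0.0046 1.    ] xy circle world ((0.5956540107727051, -0.13222461938858032), 0.06482122093439102)
((0.5862694978713989, -0.08676733076572418), (0.21107926964759827, 0.2325446456670761), 21.24293327331543)
```

View pics/over.png

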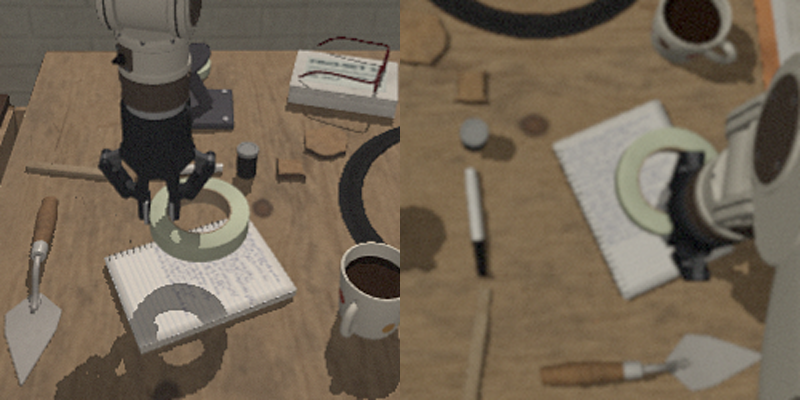

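The roll is level over the notebook (side crop 198,220; top crop 668,180), about 6 mm off centre in y. Lowering with that correction.

move_arm --series '[[[0.2,0.6,-2,0,0,0.5,0],[0,0,-2,0,0,0,0],[0,0,-1.7,0,0,0,0],[0,0,-1,0,0,0,0],[0,0,0,0,0,0,0]]]'

```text
clock: 7.4
eef_pos: [0.559, -0.1195, 0.0519]
tool_rot: [0.716, 0.698, 0.001, 0.001]
ft_force: [-0.9, 0.9, -2.0]
grip_width: 0.0214
```

```bash
python3 -c "
from h import *
err(TP+[0,0,.018],RP)"
```

```text
t 7.4 dcm [-0.39 -0.5  -3.39] rot [ 0.06  0.17 -0.41] pos [ 0.559  -0.1195  0.0519] F [-0.9  0.9 -2. ] w 0.0214 q [-0.21  0.51 -0.08  0.97 -0.    1.39]
```

move_arm --series '[[[-0.3,-0.4,-0.8,0,0,-0.4,0],[0,0,-0.8,0,0,0,0],[0,0,-0.6,0,0,0,0],[0,0,-0.3,0,0,0,0],[0,0,0,0,0,0,0]]]'

```text
clock: 7.9
eef_pos: [0.558, -0.1238, 0.0282]
tool_rot: [0.719, 0.695, 0.002, 0.004]
ft_force: [-0.1, 0.3, -1.7]
grip_width: 0.0216
```

Run:
```python
from h import *
err(TP+[0,0,.018],RP)
p,d=bot.camera("side");P=cloud("side",d)
cv2.imwrite("pics/low.png",cv2.resize(p[:,:,::-1][230:380,200:350],(600,600),interpolation=cv2.INTER_CUBIC))
```

```text
t 7.9 dcm [-0.3  -0.07 -1.02] rot [ 0.13  0.49 -0.02] pos [ 0.558  -0.1238  0.0282] F [-0.1  0.3 -1.7] w 0.0216 q [-0.22  0.54 -0.12  0.91 -0.    1.39]
```

View pics/low.png

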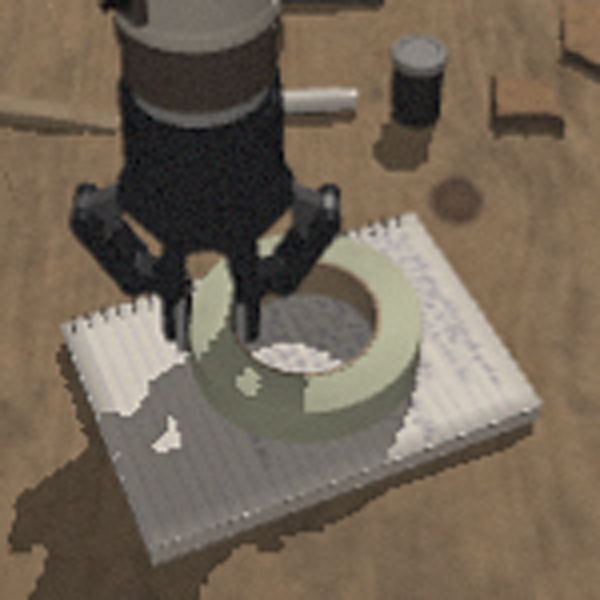

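The roll hangs level, centred just above the notebook (305,340). Lowering in small steps until the force changes.

move_arm --series '[[[0,0,-0.3,0,0.4,0,0],[0,0,-0.3,0,0,0,0],[0,0,-0.2,0,0,0,0],[0,0,-0.1,0,0,0,0],[0,0,0,0,0,0,0]]]'

```text
clock: 8.45
eef_pos: [0.5589, -0.124, 0.0193]
tool_rot: [0.719, 0.695, -0.0, 0.002]
ft_force: [-0.1, 0.9, -1.1]
grip_width: 0.0219
```

```bash
python3 -c "
from h import *
err(TP+[0,0,.018],RP)"
```

```text
t 8.45 dcm [-0.39 -0.04 -0.13] rot [ 0.16  0.15 -0.02] pos [ 0.5589 -0.124   0.0193] F [-0.1  0.9 -1.1] w 0.0219 q [-0.22  0.55 -0.12  0.9  -0.    1.39]
```

move_arm --series '[[[0,0,-0.15,0,0,0,0],[0,0,-0.1,0,0,0,0],[0,0,0,0,0,0,0],[0,0,0,0,0,0,0],[0,0,0,0,0,0,0]]]'

```text
clock: 8.95
eef_pos: [0.5595, -0.1242, 0.0184]
tool_rot: [0.719, 0.695, 0.001, 0.003]
ft_force: [-0.5, 0.4, -1.2]
grip_width: 0.0214
```

move_arm --series '[[[0,0,-0.2,0,0,0,0],[0,0,-0.1,0,0,0,0],[0,0,0,0,0,0,0],[0,0,0,0,0,0,0],[0,0,0,0,0,0,0]]]'

```text
clock: 9.45
eef_pos: [0.5597, -0.1243, 0.018]
tool_rot: [0.719, 0.695, 0.001, 0.003]
ft_force: [-0.4, -0.0, 0.6]
grip_width: 0.0217
```

The force has flipped to +0.6 N, so the roll is supported by the notebook. Releasing with a partial opening.

move_arm --series '[[[0,0,0,0,0,0,0.35],[0,0,0,0,0,0,0.45],[0,0,0,0,0,0,0.5],[0,0,0,0,0,0,0.5],[0,0,0,0,0,0,0.5]]]'

```text
clock: 9.95
eef_pos: [0.5609, -0.1245, 0.0181]
tool_rot: [0.719, 0.695, 0.001, 0.004]
ft_force: [-0.2, 0.1, 0.2]
grip_width: 0.0429
```

Run:
```python
from h import *
err(TP+[0,0,.018],RP)
p,d=bot.camera("side")
cv2.imwrite("pics/rel.png",cv2.resize(p[:,:,::-1][230:380,200:350],(600,600),interpolation=cv2.INTER_CUBIC))
```

```text
t 9.95 dcm [-0.58  0.   -0.01] rot [ 0.22  0.45 -0.01] pos [ 0.5609 -0.1245  0.0181] F [-0.2  0.1  0.2] w 0.0429 q [-0.22  0.55 -0.12  0.89 -0.    1.39]
```

View pics/rel.png

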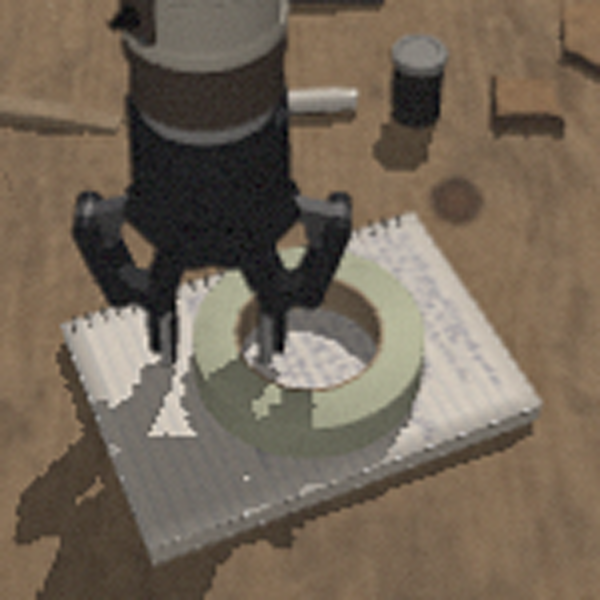

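The fingers are clear of the wall on both sides (165,355 and 268,355) and the roll lies flat. Lifting straight up.

move_arm --series '[[[0,0,0.5,0,0,0,0.5],[0,0,1,0,0,0,0.5],[0,0,1.5,0,0,0,0.5],[0,0,2,0,0,0,0.5],[0,0,2.5,0,0,0,0.5]]]'

```text
clock: 10.5
eef_pos: [0.5577, -0.1238, 0.0939]
tool_rot: [0.719, 0.695, -0.001, 0.001]
ft_force: [0.4, 0.3, -1.1]
grip_width: 0.0431
```

move_arm --series '[[[-1,0,3,0,0,0,0.5],[-2,0,2,0,0,0,0.5],[-3,0,2,0,0,0,0.5],[-3,0,1,0,0,0,0.5],[0,0,0,0,0,0,0.5]]]'

```text
clock: 11.0
eef_pos: [0.4686, -0.1243, 0.1858]
tool_rot: [0.718, 0.696, 0.003, 0.007]
ft_force: [0.4, 0.2, 0.8]
grip_width: 0.0426
```

Run:
```python
from h import *
err(TP,RP)
np.set_printoptions(precision=4,suppress=True)
ims=[]
for c in ("side","top"):
    p,d=bot.camera(c)
    ims.append(cv2.resize(p[:,:,::-1][150:400,150:400] if c=="side" else p[:,:,::-1][130:330,260:460],(400,400),interpolation=cv2.INTER_CUBIC))
    P=cloud(c,d).reshape(-1,3);
    q=P[(np.abs(P[:,:2]-NB[:2])<.085).all(1)&(P[:,2]>.028)&(P[:,2]<.045)]
    ce=q.mean(0);print(c,len(q),np.median(q[:,2]),np.linalg.svd(q-ce)[2][2],cv2.minEnclosingCircle(q[:,:2].astype(np.float32)))
    im=(cloud(c,d));m=(abs(im[...,0]-.6)<.16)&(abs(im[...,1]+.13)<.16)&(im[...,2]>.006)&(im[...,2]<.045)
    m=cv2.morphologyEx(m.astype(np.uint8),cv2.MORPH_OPEN,np.ones((7,7)))>0
    print(cv2.minAreaRect(im[m][:,:2].astype(np.float32)))
    print([(np.round(r["at"],3),round(r["confidence"],2)) for r in bot.find_in(c,"film_can")])
cv2.imwrite("pics/end.png",np.hstack(ims))
```

```text
t 11.0 dcm [ 8.640e+00 -1.000e-02 -1.858e+01] rot [ 0.33  0.79 -0.06] pos [ 0.4686 -0.1243  0.1858] F [0.4 0.2 0.8] w 0.0426 q [-0.26  0.22 -0.14  1.19 -0.    1.34]
side 1540 0.03648389936956864 [-0.0028  0.005  -1.    ] ((0.6065911054611206, -0.1258600503206253), 0.06077282130718231)
((0.5996811389923096, -0.1250883936882019), (0.20974406599998474, 0.15322841703891754), 22.120824813842773)
[(array([0.681, 0.075, 0.038]), 0.54)]
top 1185 0.03583389301454376 [-0.0023 -0.0031 -1.    ] ((0.6080374121665955, -0.12469633668661118), 0.060104142874479294)
((0.600885272026062, -0.12507911026477814), (0.21038566529750824, 0.15126663446426392), 21.921245574951172)
[(array([0.68 , 0.082, 0.05 ]), 0.73)]
```

View pics/end.png

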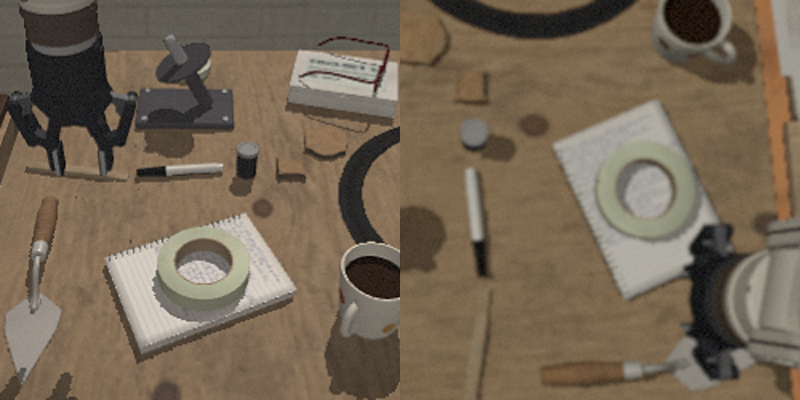

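The roll lies flat about 7 mm from the notebook's middle (side crop 203,268; top crop 645,190). The can is unmoved (side crop 247,160) and the robot is clear. Handing in.

```bash
python3 -c "
from workcell import bot
print(bot.job_done())"
```

```text
the job is handed in; nothing more can be done
None
```

I gripped the larger roll by its lower wall, with one finger in the hole. I slid it up along the rod until it was well past the tip, carried it level to the notebook, and lowered it until the force reading showed contact. Then I opened the fingers and backed away, and handed the job in at about 11 s of the 51 s allowed; it gives no verdict.

**Last checks:**
- **Roll:** both cameras show it flat to within about 0.006 rad, with its top face at 36 mm, as expected on the 12 mm notebook. Its middle is about 7 mm from the notebook's middle.
- **Notebook:** it has not moved, to within the measurement error.
- **Film can:** it is standing where it was. The networks' position readings changed by only a few millimetres, mostly within their error.
- **Robot:** the arm is clear of everything.

**One disagreement:** the gripper read about 21.5 mm while holding a wall listed as 27 mm. The roll stayed firm and parallel to the tool throughout. I did not find out why the reading was low.

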